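# Put up the folding rack and hang the water pails

### The arm

A 6-joint arm with a two-finger parallel gripper is mounted at the origin on a cart in front of the work surface, level with it; the furniture and walls round the work are solid. World frame = base frame: x ahead of the robot, y to its left, z up, the work surface at z = 0. Lengths are in mm, angles in rad, forces in N, time in s.
With the tool pointing down it reaches from about 350 to 975 mm from the base axis. Payload 7.1 kg.
Tool frame: the origin (TCP) lies on the front face of the gripper's body, between the roots of the fingers; the fingertips stand 80 mm ahead of it and the grasp point (between the pads) lies 61 mm ahead of it (env.tips_ahead is the distance from the TCP to the fingertips, in mm); z points along the fingers, y is the line along which they close (so a half turn about z gives the same grasp; the last joint's range is limited). The gripper opens to 88 mm and grips with 3 to 60 N. Pads are 20 mm wide; open, the fingers measure 115 mm over their backs; the gripper's body (75 mm by 178 mm) begins 61 mm behind the grasp point.
Start: joints at [1.198, 0.423, 1.63, -0, 1.089, -0.019], TCP at [216.509, 586.284, 302.675] pointing down, gripper open.
Joint ranges: [-3, 3], [-0.9, 2.11], [0.09, 2.58], [-1.31, 4.45], [0.11, 2.69], [-2.54, 2.54]. Speed limits (rad/s): [2.39, 2.39, 3.01, 3.14, 3.14, 3.14].

### API

Orientations are given as a unit quaternion [x, y, z, w].
In Python, from station import env, set_gripper, viewer, workorder gives the robot as it stands. Calls block until the motion is done:
- env.reach(position, orientation): joint-space move of the TCP to a pose.
- env.move_l(position, rot=None, rate=150, f_stop=None): straight line of the TCP; rot=None keeps the orientation; rate is the mean speed in mm/s. With f_stop (N) it stops when the force on the tool has changed by that much, and returns True; else False.
- env.move_joints(angles): joint-space move.
- set_gripper(opening): finger opening in mm; the grip force is fixed at half the most; returns when the fingers have stopped.
- env.hold(seconds).
- env.ik(position, orientation): joint angles nearest the present ones, or None.
- env.read_state(): the state.
- viewer.camera(name): name is "side" or "top"; returns the picture (400x640x3 uint8, blue, green, red); there is no depth.
- viewer.camera_params(name): a dict with "fx", "fy", "cx", "cy" (pixels), "pose" (4x4, takes a point from camera to world coordinates). Camera axes: x right, y up, looking along -z (the intrinsics and any distortion apply to the point x, -y, -z); pixel columns grow to the right and rows downward; lengths in mm; the calibration is good to about 2 mm. A picture is of the moment at which its call begins. camera_params takes no time and is no camera call.
A pose or a line that the arm cannot do raises env.IKError and nothing moves.
- workorder.sign_off(): hands the job in; it is judged then, once.
The state is a dict: "time_s": time; "qpos": joint angles; "dq": joint speeds; "tau": joint torques, N m; "tool_pos": TCP position; "orientation": TCP orientation; "force": force on the tool from outside, world axes, zero at the start; "wrist_torque": the same for the moment, N m; "width": finger opening in mm; "grip_force": force on a finger pad.
Only numpy, scipy, OpenCV 4.12 (cv2) and the standard library are available. Lean on these libraries where they do the work, as an engineer would, in place of code of your own. Each camera call takes 0.05 s, during which the arm holds its last target. There are 200 camera calls.

### The job

Set up the water corner for the class: lift the folding rack by its top bar until its spring-loaded prop leg swings past upright and locks, so that the rack stands on it. Then hang every water pail on the table by the middle of its bail on the rack, one to a hook, hanging upright and still, so that no one can knock water over the paper; leave the tea cup and the round red tin where they are.

Things in the scene. Friction and masses are not known exactly. Their poses are not given: they have to be found in the camera images.
- rack_foot (a joint): slide of the prop leg's foot in the rack's rails, m: 0 = folded, 0.178 = locked at the stop, leg 8 deg past upright. The leg (dark bars, 100 mm) joins this foot to the frame, 105 mm from its hinge. Its springs urge it to lock but cannot lift the low frame: let go low (rack_frame under 0.7) it sinks back; lifted to over 0.9 and let go, the leg snaps past upright by itself
- rack_frame (a joint): hinge of the hook frame, rad: 0 = folded (frame 14 deg above level), grows as its far bar is lifted; at most 1.02 as the leg passes upright, 0.98 to 0.99 when locked (frame 70.8 deg above level)
- rack_hinge (a point): middle of the hook frame's hinge axis, 18 mm above the table, at the robot's side of the folding rack (fixed to the table; low wooden tray, 234 mm deep, 458 mm wide, 26 mm high, reaching from 17 mm before this axis to 217 mm beyond). Axes: x level, away from the robot; y along the hinge axis, to the left; z up
- rack_bar (a point): middle of the frame's top bar: round steel, 12 mm thick, 414 mm long, parallel to the hinge axis, 170 mm from it. It may be pinched here from above, midway between the inner hooks (50 mm to either side); it turns in the fingers as the frame swings; lifting takes about 5 N. Folded: 59 mm above the table, hooks standing 75 mm above it. Locked: 178 mm up. y = along the bar, left
- hook_a (a point): seat of the leftmost hook (8 mm rod; hooks are 100 mm apart on the top bar): where the middle of a hung bail lies. Rack locked: the hook runs 53 mm from the top bar towards the robot, falling 8 mm to its lowest point, 9 mm under this seat, then rises 16 mm in the next 19 mm to a ball tip whose top is 13 mm above this seat
- hook_b (a point): seat of the second (from the left) hook (8 mm rod; hooks are 100 mm apart on the top bar): where the middle of a hung bail lies. Rack locked: the hook runs 53 mm from the top bar towards the robot, falling 8 mm to its lowest point, 9 mm under this seat, then rises 16 mm in the next 19 mm to a ball tip whose top is 13 mm above this seat
- hook_c (a point): seat of the third (from the left) hook (8 mm rod; hooks are 100 mm apart on the top bar): where the middle of a hung bail lies. Rack locked: the hook runs 53 mm from the top bar towards the robot, falling 8 mm to its lowest point, 9 mm under this seat, then rises 16 mm in the next 19 mm to a ball tip whose top is 13 mm above this seat
- hook_d (a point): seat of the rightmost hook (8 mm rod; hooks are 100 mm apart on the top bar): where the middle of a hung bail lies. Rack locked: the hook runs 53 mm from the top bar towards the robot, falling 8 mm to its lowest point, 9 mm under this seat, then rises 16 mm in the next 19 mm to a ball tip whose top is 13 mm above this seat
- pail_a_mid (a point): centre of water pail a, half-way up (62 mm above its underside). White pail, dark rim, 160 g: 68 mm high, 78 mm across the rim, 60 mm across the foot, wall 3 mm; a stiff, fixed steel bail (9 mm round bar) arches over it, 124 mm high in all. z up, y along the bail. All are alike; any may be absent (None)
- pail_a_bail (a point): middle and top of pail a's bail, on the bar's centre line, 119.5 mm above the underside; here it hangs on a hook. To either side (+y, -y) the bar slopes down 15.5 mm over 38.5 mm, then drops straight to the rim; 47 mm is free between rim and bar. Pinch a slope from above, about 24 mm from the middle
- pail_b_mid (a point): centre of water pail b, half-way up (62 mm above its underside). White pail, dark rim, 160 g: 68 mm high, 78 mm across the rim, 60 mm across the foot, wall 3 mm; a stiff, fixed steel bail (9 mm round bar) arches over it, 124 mm high in all. z up, y along the bail. All are alike; any may be absent (None)
- pail_b_bail (a point): middle and top of pail b's bail, on the bar's centre line, 119.5 mm above the underside; here it hangs on a hook. To either side (+y, -y) the bar slopes down 15.5 mm over 38.5 mm, then drops straight to the rim; 47 mm is free between rim and bar. Pinch a slope from above, about 24 mm from the middle
- pail_c_mid (a point): centre of water pail c, half-way up (62 mm above its underside). White pail, dark rim, 160 g: 68 mm high, 78 mm across the rim, 60 mm across the foot, wall 3 mm; a stiff, fixed steel bail (9 mm round bar) arches over it, 124 mm high in all. z up, y along the bail. All are alike; any may be absent (None)
- pail_c_bail (a point): middle and top of pail c's bail, on the bar's centre line, 119.5 mm above the underside; here it hangs on a hook. To either side (+y, -y) the bar slopes down 15.5 mm over 38.5 mm, then drops straight to the rim; 47 mm is free between rim and bar. Pinch a slope from above, about 24 mm from the middle
- pail_d_mid (a point): centre of water pail d, half-way up (62 mm above its underside). White pail, dark rim, 160 g: 68 mm high, 78 mm across the rim, 60 mm across the foot, wall 3 mm; a stiff, fixed steel bail (9 mm round bar) arches over it, 124 mm high in all. z up, y along the bail. All are alike; any may be absent (None)
- pail_d_bail (a point): middle and top of pail d's bail, on the bar's centre line, 119.5 mm above the underside; here it hangs on a hook. To either side (+y, -y) the bar slopes down 15.5 mm over 38.5 mm, then drops straight to the rim; 47 mm is free between rim and bar. Pinch a slope from above, about 24 mm from the middle
- tea_cup_mid (a point): green and white tea cup, 86 x 120 x 88 mm, centre half-way up; a bystander
- seal_paste_tin_mid (a point): round red tin of seal paste, 69 x 64 x 22 mm, centre half-way up; a bystander

How it is judged (in metres and radians):
On the way:
1. the rack stands locked on its prop leg (value of joint rack_foot above 0.17 m), for 0.3 s.
At the end, for the whole second after the job is handed in: the rack still stands locked on its prop leg (foot slide over 0.170 m); every pail that is present hangs with the middle of its bail within 14 mm of a hook's seat, within 0.35 rad of upright and at rest (under 0.05 m/s) (value of joint rack_foot above 0.17 m and (distance between pail_a_bail and hook_a below 0.014 m or distance between pail_a_bail and hook_b below 0.014 m or distance between pail_a_bail and hook_c below 0.014 m or distance between pail_a_bail and hook_d below 0.014 m) and angle between each of pail_a_mid, pail_b_mid, pail_c_mid, pail_d_mid's own z axis and vertical below 0.35 rad and linear speed of each of pail_a, pail_b, pail_c, pail_d below 0.05 m/s and (distance between pail_b_bail and hook_a below 0.014 m or distance between pail_b_bail and hook_b below 0.014 m or distance between pail_b_bail and hook_c below 0.014 m or distance between pail_b_bail and hook_d below 0.014 m) and (distance between pail_c_bail and hook_a below 0.014 m or distance between pail_c_bail and hook_b below 0.014 m or distance between pail_c_bail and hook_c below 0.014 m or distance between pail_c_bail and hook_d below 0.014 m) and (distance between pail_d_bail and hook_a below 0.014 m or distance between pail_d_bail and hook_b below 0.014 m or distance between pail_d_bail and hook_c below 0.014 m or distance between pail_d_bail and hook_d below 0.014 m)); the robot touches nothing.
It fails at once if the tea cup is moved more than 50 mm (distance of tea_cup_mid from where it was at the start of the episode above 0.05 m).
It fails at once if the seal paste tin is moved more than 50 mm (distance of seal_paste_tin_mid from where it was at the start of the episode above 0.05 m).
Of pail_a, pail_b, pail_c, pail_d only 3 to 4 are there at a start; the rules pass over those that are not, and their reading is None.
At some moment in a run one of pail_a, pail_b, pail_c, pail_d may be knocked a few centimetres aside while the robot is not near it.
It also fails if it takes over 208 s, if anything falls off the work surface, if the arm or the gripper's body presses on something with over 40 N, if the wrist force passes 120 N, or if a joint passes its speed limit or range.

## Working session

There is one attempt and no reset: what is moved stays moved. The work goes in short steps, each a Python script; the robot and the scene stay as the last script left them, time stands still between calls to the robot, and variables do not carry over. Pictures are saved under pics/ and viewed, at most 14 in all, crops included, and the job is handed in when it is done.

```bash
ls; mkdir -p pics
python3 - <<'E'
from station import env, viewer
import cv2,numpy as np
np.set_printoptions(precision=3,suppress=True)
for n in("top","side"):
    cv2.imwrite(f"pics/{n}0.png",viewer.camera(n)); print(n,viewer.camera_params(n))
s=env.read_state();print(s["time_s"],s["orientation"],s["force"])
E
```

```text
pics
top {'fx': 376.44139688298566, 'fy': 376.44139688298566, 'cx': 316.6131437990444, 'cy': 197.57576714638947, 'pose': array([[   0.023,    0.985,   -0.17 ,  285.303],
       [  -1.   ,    0.021,   -0.014,   49.457],
       [  -0.01 ,    0.171,    0.985, 1332.617],
       [   0.   ,    0.   ,    0.   ,    1.   ]])}
side {'fx': 452.4683562234315, 'fy': 452.4683562234315, 'cx': 318.00139421809365, 'cy': 194.75902533925643, 'pose': array([[   0.989,    0.103,   -0.104,  399.173],
       [  -0.144,    0.58 ,   -0.802, -945.378],
       [  -0.023,    0.808,    0.588,  823.324],
       [   0.   ,    0.   ,    0.   ,    1.   ]])}
0.1 [ 0.176  0.984 -0.001 -0.   ] [ 0.145  0.534 -0.464]
```

View pics/top0.png

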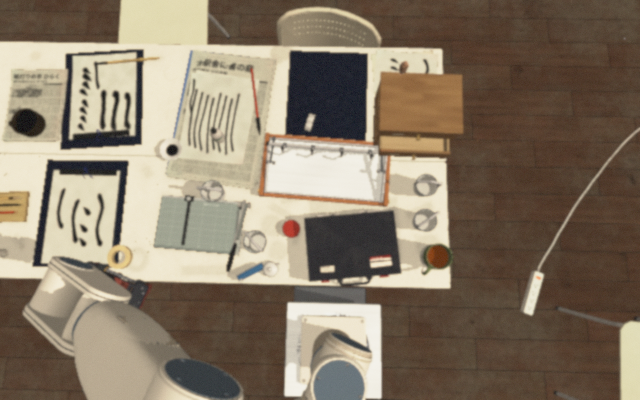

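View pics/side0.png

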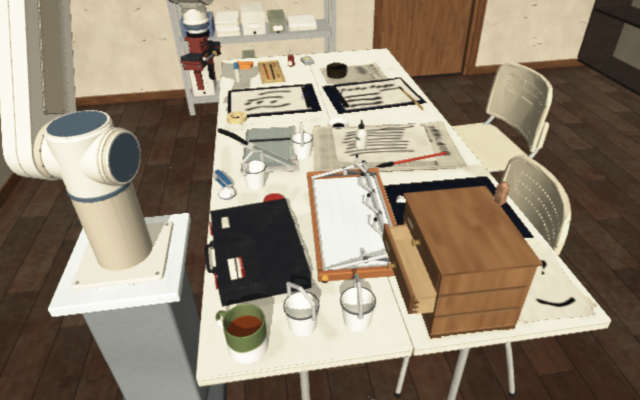

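The top view shows four pails, near (211,190), (254,241), (427,185) and (426,220). The rack is near (325,168), the cabinet is right beside the rack at (420,110), and the briefcase is in front. I'll enlarge both views to measure.

Run:
```python
import cv2
a=cv2.imread("pics/top0.png")[125:275,190:450]; cv2.imwrite("pics/top0c.png",cv2.resize(a,None,fx=3,fy=3,interpolation=cv2.INTER_CUBIC))
a=cv2.imread("pics/side0.png")[115:345,200:440]; cv2.imwrite("pics/side0c.png",cv2.resize(a,None,fx=2.6,fy=2.6,interpolation=cv2.INTER_CUBIC))
```

```text
(no output)
```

View pics/top0c.png

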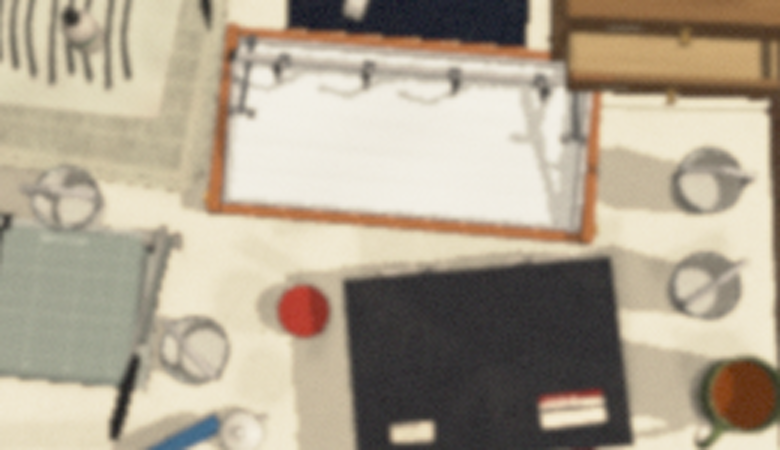

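View pics/side0c.png

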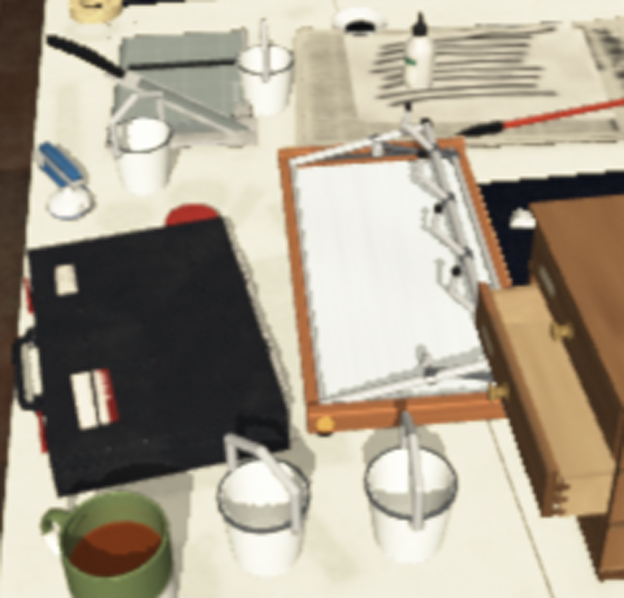

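The tray corners, four rims and bails are visible. I'll fit the poses from keypoints and check them with an overlay.

```bash
cat > lib.py <<'E'
import numpy as np, cv2
from scipy.optimize import least_squares
from scipy.spatial.transform import Rotation as R
from station import env, viewer, set_gripper, workorder
np.set_printoptions(precision=2,suppress=True)
CP={n:viewer.camera_params(n) for n in("top","side")}
OFF={"top":(190,125,3.0),"side":(200,115,2.6)}
def proj(n,P):
    c=CP[n]; T=np.linalg.inv(c["pose"]); p=np.atleast_2d(P)@T[:3,:3].T+T[:3,3]
    return np.c_[c["cx"]-c["fx"]*p[:,0]/p[:,2], c["cy"]+c["fy"]*p[:,1]/p[:,2]]
def full(n,uv):
    ox,oy,s=OFF[n]; return (np.asarray(uv,float)+.5)/s-.5+[ox,oy]
def place(pose,L):
    x,y,a=pose; c,s=np.cos(a),np.sin(a); L=np.atleast_2d(L).astype(float)
    return np.c_[x+c*L[:,0]-s*L[:,1], y+s*L[:,0]+c*L[:,1], L[:,2]]
def fit(obs,x0):   # obs: (cam, local point, full pixel)
    f=lambda q:np.concatenate([(proj(n,place(q,l))[0]-p) for n,l,p in obs])
    r=least_squares(f,x0,loss="soft_l1"); return r.x, r.fun
t=np.linspace(0,2*np.pi,40)
RIM=np.c_[39*np.cos(t),39*np.sin(t),0*t+68]; FOOT=np.c_[30*np.cos(t),30*np.sin(t),0*t]
BAIL=np.array([[0,-38.5,68],[0,-38.5,104],[0,0,119.5],[0,38.5,104],[0,38.5,68]])
TRAY=np.array([[-17,229,26],[217,229,26],[217,-229,26],[-17,-229,26],[-17,229,26]])
BAR=np.array([[165,207,59],[165,-207,59]])
def overlay(img,n,pails,rack,crop,s,fn,bar=BAR):
    x0,y0,x1,y1=crop; im=cv2.resize(img[y0:y1,x0:x1],None,fx=s,fy=s,interpolation=cv2.INTER_CUBIC)
    dr=lambda P,c:cv2.polylines(im,[np.int32(np.round((proj(n,P)-[x0,y0]+.5)*s-.5))],False,c,1,cv2.LINE_AA)
    for p in pails: dr(place(p,RIM),(0,0,255));dr(place(p,BAIL),(255,0,255));dr(place(p,FOOT),(0,160,0))
    if rack is not None: dr(place(rack,TRAY),(255,0,0));dr(place(rack,bar),(0,200,0))
    cv2.imwrite(fn,im)
E
cat > m1.py <<'E'
from lib import *
o=[("top",TRAY[0],(212,205)),("top",TRAY[1],(230,27)),("top",TRAY[3],(594,237)),("side",TRAY[3],(310,408)),("side",TRAY[0],(280,150)),("side",TRAY[1],(465,138))]
rack,res=fit([(n,l,full(n,p)) for n,l,p in o],[600,0,0]); print("rack",rack,res)
K=[((67,196),(266,66),(78,-5)),((194,350),(145,138),(60,25)),((709,180),(411,482),(75,-2)),((706,284),(264,495),(73,-41))]
P=[]
for a,b,d in K:
    o=[("top",(0,0,68),full("top",a)),("side",(0,0,68),full("side",b))]
    q,res=fit(o,[500,0,0]); q[2]=np.arctan2(d[0],-d[1])-np.pi/2+0.0; q[2]=-np.arctan2(d[1],d[0])*1-0.0
    print(q,res); P.append(q)
np.save("est.npy",np.array([rack]+P))
overlay(cv2.imread("pics/top0.png"),"top",P,rack,(190,125,450,275),3,"pics/ot.png")
overlay(cv2.imread("pics/side0.png"),"side",P,rack,(200,115,440,345),2.6,"pics/os.png")
E
python3 m1.py
```

```text
rack [525.32  42.69  -0.06] [-1.37  0.23 -0.25 -3.42  0.98  0.22 -0.02  3.62 -0.49 -0.67  0.16 -0.68]
[524.31 425.14   0.06] [ 0.6  -0.43 -0.59 -2.59]
[355.86 270.69  -0.39] [ 0.65 -1.46 -1.86 -1.82]
[ 559.95 -309.09    0.03] [ 1.06 -0.91 -0.53 -0.51]
[ 438.94 -302.52    0.51] [ 1.07 -0.43 -0.32 -0.65]
```

View pics/ot.png

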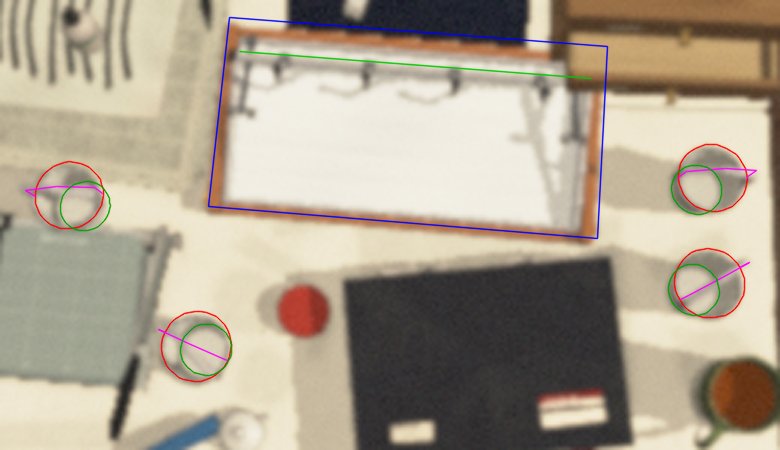

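View pics/os.png

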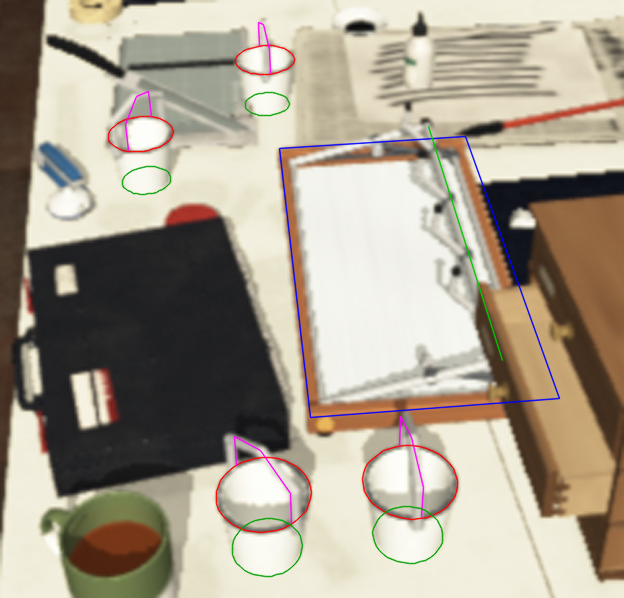

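The overlays sit within about 1 cm of the image; the model rack is a little too far from the robot at the back. I'll average some frames, hover over the bar, and look close up.

```bash
cat >> lib.py <<'E'
def down(phi):
    c,s=np.cos(phi),np.sin(phi)
    return R.from_matrix(np.array([[-s,c,0],[c,s,0],[0,0,-1.]])).as_quat()
def orient(pos,phi):
    """down-pointing quaternion closing along phi (mod pi), of the two half turns the one with the smaller last joint"""
    c=[(abs(q[5]),tuple(down(f))) for f in(phi,phi+np.pi) for q in[env.ik(list(pos),list(down(f)))] if q is not None]
    return list(min(c)[1])
def avg(n,k=8): return np.mean([viewer.camera(n).astype(float) for _ in range(k)],0).astype(np.uint8)
def crop(im,b,s): return cv2.resize(im[b[1]:b[3],b[0]:b[2]],None,fx=s,fy=s,interpolation=cv2.INTER_CUBIC)
E
python3 - <<'E'
from lib import *
t=avg("top"); s=avg("side"); cv2.imwrite("pics/avt.png",t); cv2.imwrite("pics/avs.png",s)
p=[684,33,300]; q=orient(p,-0.06)
env.reach(p,q); p[2]=225; env.move_l(p); set_gripper(60)
s2=avg("side",4); cv2.imwrite("pics/avs2.png",s2)
print(env.read_state()["qpos"],env.read_state()["time_s"])
a=crop(t,(255,128,395,178),5.7); b=crop(s,(310,145,400,275),2.15*1.0); 
A=np.zeros((600,800,3),np.uint8); A[:a.shape[0],:a.shape[1]]=a
b=crop(s,(330,155,410,230),4.1); c=crop(s2,(330,155,410,230),4.1); A[290:290+b.shape[0],:b.shape[1]]=b; A[290:290+c.shape[0],400:400+c.shape[1]]=c
cv2.imwrite("pics/comp1.png",A)
E
```

```text
[0.03 0.6  1.54 0.   1.01 0.09] 4.9417
```

View pics/comp1.png

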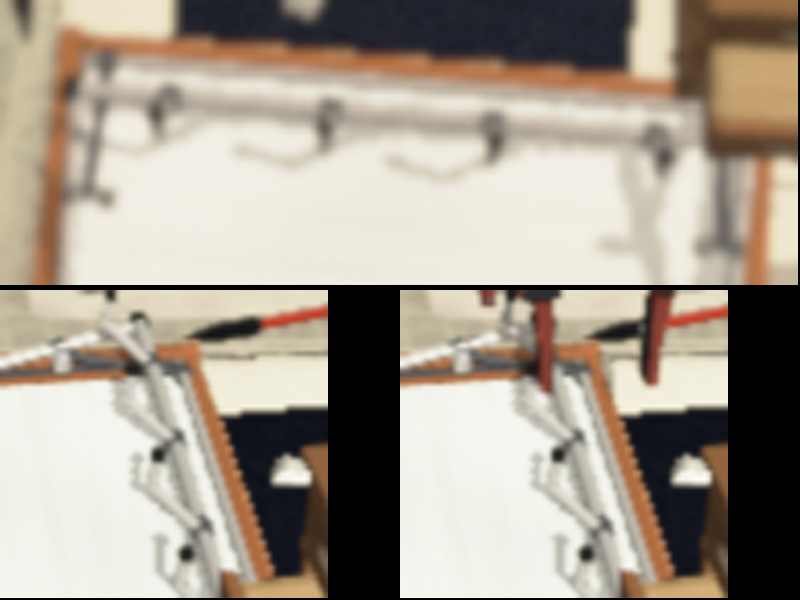

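Run:
```python
from lib import *
ft=lambda u,v:((u+.5)/5.7-.5+255,(v+.5)/5.7-.5+128)
fs=lambda u,v:((u+.5)/4.1-.5+330,(v-290+.5)/4.1-.5+155)
Y=[150,50,-50,-150]
top=[("top",(165,y,59),ft(*p)) for y,p in zip(Y,[(168,97),(330,110),(493,124),(657,137)])]
# ball: local from bar: 33 towards robot, 64 up
ball=[("top",(132,y,123),ft(*p)) for y,p in zip(Y,[(158,128),(324,138),(492,150),(663,162)])]
for k in(0,1):
    sd=[("side",(165,Y[k+i],59),fs(*p)) for i,p in enumerate([(153,352),(180,437),(205,523)])]
    for nm,o in(("top",top),("side",sd),("topball",ball),("all",top+sd+ball)):
        q,r=fit(o,[520,40,-.06]); print(k,nm,q,place(q,[165,0,59])[0],abs(r).max())
# gripper pads: left finger inner/outer tips in side picture vs model
s=env.read_state(); T=R.from_quat(s["orientation"]).as_matrix(); p=np.array(s["tool_pos"])
print(p,s["width"])
for d in(-1,1):
    w=p+T@[0,d*(s["width"]/2+7),80]; u=proj("side",w)[0]; print(w,(u-[330,155]+.5)*4.1+[400-.5,290-.5])
```

```text
0 top [517.97  46.76  -0.07] [682.61  35.96  59.  ] 0.3687919824499204
0 side [526.78  51.66  -0.06] [691.47  41.54  59.  ] 1.5106318269183419
0 topball [514.14  44.68  -0.05] [678.93  36.41  59.  ] 0.8699114316083865
0 all [518.68  47.85  -0.07] [683.28  36.29  59.  ] 2.6657387139627815
1 top [517.97  46.76  -0.07] [682.61  35.96  59.  ] 0.3687919824499204
1 side [532.92 151.47   6.22] [697.61 141.35  59.  ] 1.5106318087113948
1 topball [514.14  44.68  -0.05] [678.93  36.41  59.  ] 0.8699114316083865
1 all [514.01  47.85  -0.06] [678.69  37.69  59.  ] 25.442845396049876
[683.99  33.   224.96] 59.800530024629595
[647.15  35.21 144.96] [534.67 384.38]
[720.82  30.79 144.96] [646.28 376.94]
```

The gripper tips appear about (2,1.5) px right of and below where the side model puts them, so I'm correcting the side camera by that. The bar middle is about (683,36). Now I'll descend, centre by touch and lift.

```bash
cat >> lib.py <<'E'
CP["side"]["cx"]+=2; CP["side"]["cy"]+=1.5
st=env.read_state
E
python3 - <<'E'
from lib import *
yaw=-.065; d=np.array([np.cos(yaw),np.sin(yaw)])
set_gripper(70)
p=np.r_[683,36,225.]; q=orient(p,yaw); env.move_l(list(p),q)
hit=env.move_l([683,36,129],f_stop=8); print("hit",hit,st()["tool_pos"],st()["force"])
if not hit:
    for w in(45,32,24,18):
        f0=np.array(st()["force"]); set_gripper(w); s=st(); print(w,s["width"],s["grip_force"],np.array(s["force"])-f0)
E
```

```text
hit False [683.59  35.99 129.67] [0.56 0.03 0.61]
45 44.84169006933715 0.0 [-0.79 -0.26 -0.73]
32 32.11438463540206 0.0 [-0.12  0.1   0.28]
24 23.61101668489264 0.0 [0.45 0.32 0.44]
18 18.034425975457754 0.0 [-0.78  0.09 -1.29]
```

Run:
```python
from lib import *
yaw=-.065; d=np.array([np.cos(yaw),np.sin(yaw)])
set_gripper(5); s=st(); print(s["width"],s["grip_force"],s["force"],s["tool_pos"])
p0=np.array(s["tool_pos"]); th0=np.radians(14)
for a in (.1,.25,.4,.55,.7,.8,.88,.95):
    th=th0+a; dx=170*(np.cos(th)-np.cos(th0)); dz=170*(np.sin(th)-np.sin(th0))
    env.move_l([p0[0]+dx*d[0],p0[1]+dx*d[1],p0[2]+dz],rate=60)
    print(a,st()["width"],st()["force"])
```

```text
11.16036531475333 29.998855590820312 [ 3.5  -1.14 -0.97] [683.74  35.95 129.3 ]
0.1 11.220952267745332 [ 2.89 -0.42 -1.86]
0.25 11.320316160939344 [ 5.05 -1.26  0.78]
0.4 11.141464337105907 [ 6.25 -2.26  2.99]
0.55 11.019014293292539 [ 8.49 -1.91  3.96]
0.7 11.277937059366147 [ 7.15 -2.18  7.02]
0.8 11.498182776481253 [ 6.88 -2.72 10.64]
0.88 11.406801019669157 [ 6.08 -2.91 11.26]
0.95 11.159627659742497 [ 5.08 -1.35 12.31]
```

Run:
```python
from lib import *
set_gripper(50); env.hold(.6)
p=np.array(st()["tool_pos"]); print(p)
env.move_l([p[0],p[1],p[2]+130],rate=200)
env.reach([430,200,400],st()["orientation"])
t=avg("top",4); s=avg("side",4); cv2.imwrite("pics/t2.png",t); cv2.imwrite("pics/s2.png",s); print(st()["time_s"])
A=np.zeros((600,800,3),np.uint8)
a=crop(t,(255,128,395,195),5); A[:a.shape[0],:a.shape[1]]=a
b=crop(s,(300,120,400,275),2.6)
b=crop(s,(305,125,405,190),4); A[340:600,:400]=b
c=crop(s,(305,190,405,255),4); A[340:600,400:]=c
cv2.imwrite("pics/comp2.png",A)
```

```text
[581.5   42.6  246.28]
15.7667
```

View pics/comp2.png

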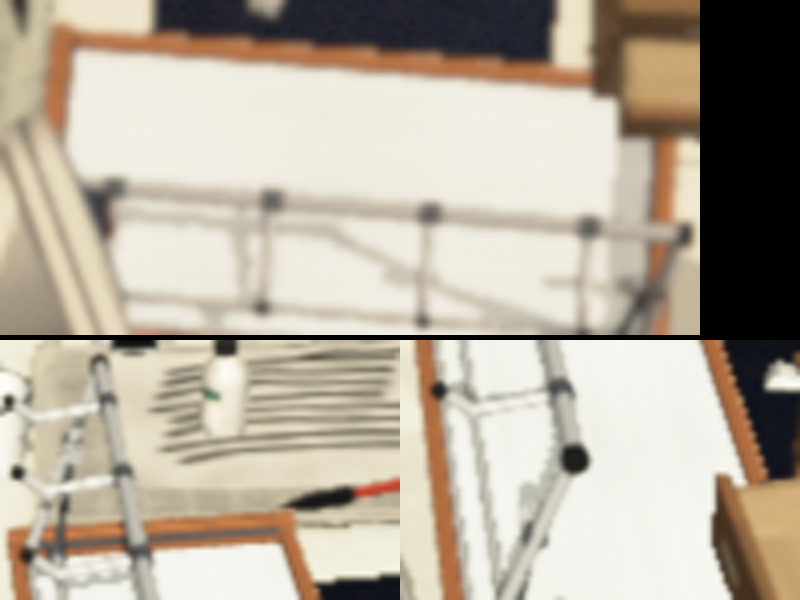

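The rack is locked, with clamps, rods and ball tips all visible. Next I'll fit the hook positions and refine the pails from the average frames.

Run:
```python
from lib import *
ft=lambda u,v:((u+.5)/5-.5+255,(v+.5)/5-.5+128)
f1=lambda u,v:((u+.5)/4-.5+305,(v-340+.5)/4-.5+125)
f2=lambda u,v:((u-400+.5)/4-.5+305,(v-340+.5)/4-.5+190)
Y=[150,50,-50,-150]
C=lambda y:(55.9,y,178.5); B=lambda y:(-16,y,186)
T=[("top",C(y),ft(*p)) for y,p in zip(Y,[(114,186),(272,198),(430,212),(588,226)])]+[("top",B(y),ft(*p)) for y,p in zip(Y[1:],[(262,306),(423,320),(584,330)])]
S=[("side",C(y),f1(*p)) for y,p in zip(Y,[(107,399),(122,470),(140,551)])]+[("side",B(y),f1(*p)) for y,p in zip(Y,[(8,400),(18,472),(28,554)])]
S+=[("side",C(-150),f2(560,387)),("side",B(-150),f2(438,390))]
for nm,o in(("top",T),("side",S),("all",T+S)):
    q,r=fit(o,[518,47,-.065]); print(nm,q,place(q,[165,0,0])[0],np.round(r,1))
np.save("rack.npy",q)
E0=np.load("est.npy")[1:]
K=[((67,196),(266,66)),((194,350),(145,138)),((709,180),(411,482)),((706,284),(264,495))]
P=[]
for (a,b),e in zip(K,E0):
    z,r=fit([("top",(0,0,68),full("top",a)),("side",(0,0,68),full("side",b))],[500,0,0]); z[2]=e[2]; P.append(z); print(z,r)
np.save("pails.npy",P)
A=np.zeros((600,800,3),np.uint8); t=cv2.imread("pics/avt.png"); s=cv2.imread("pics/avs.png")
for i,p in enumerate(P):
    for j,(n,im) in enumerate((("top",t),("side",s))):
        u=np.int32(proj(n,[[p[0],p[1],70]])[0]); b=(u[0]-18,u[1]-22,u[0]+18,u[1]+22)
        c=crop(im,b,5.4); overlay(im,n,[p],None,b,5.4,"/tmp/o.png"); o=cv2.imread("/tmp/o.png")
        if j==0: A[:o.shape[0],i*200:i*200+o.shape[1]]=c if i==-1 else o
        else: A[300:300+o.shape[0],i*200:i*200+o.shape[1]]=o
cv2.imwrite("pics/comp3.png",A)
```

```text
top [522.76  45.71  -0.06] [687.46  35.77   0.  ] [ 0.1 -0.  -0.   0.   0.  -0.3  0.2 -0.6 -0.1  0.3 -0.1  0.  -0.1  0.6]
side [520.64  55.57  -0.06] [685.35  45.76   0.  ] [-0.   0.9  0.1  0.9 -0.   0.8  0.  -0.1 -0.2 -0.3 -0.2 -0.5  0.   0.
  0.3 -1.2]
all [520.83  48.53  -0.06] [685.52  38.41   0.  ] [-0.8  0.5 -0.9  0.6 -0.9  0.3 -0.7  0.  -1.   0.8 -1.1  0.6 -1.   1.3
  0.5  2.   0.6  2.2  0.5  2.3  0.5  1.   0.2  1.   0.2  1.   0.6  1.8
  0.7  0.6]
[520.93 425.87   0.06] [ 0.32  0.54  0.41 -1.11]
[353.24 271.85  -0.39] [ 0.27 -0.68 -0.71 -0.43]
[ 557.24 -305.73    0.03] [ 0.09 -0.15 -0.1  -0.05]
[ 436.16 -299.31    0.51] [ 0.14  0.38  0.21 -0.15]
```

View pics/comp3.png

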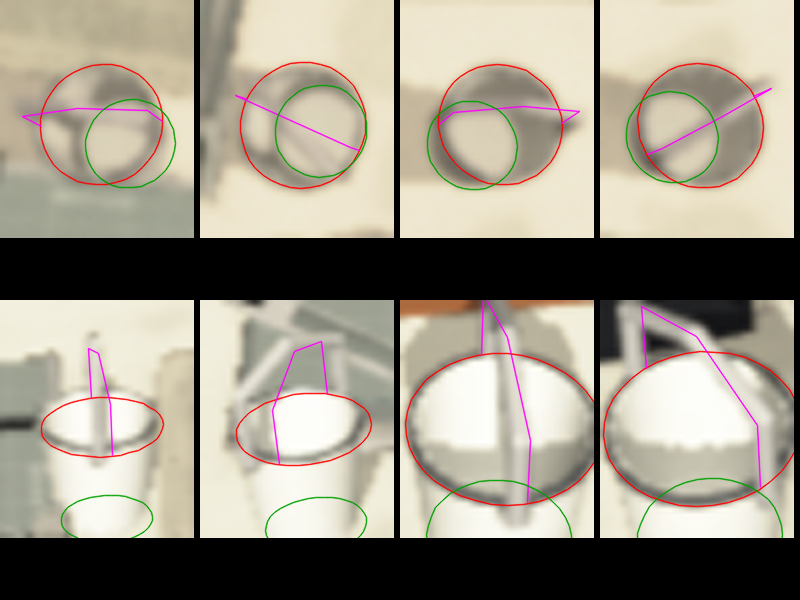

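Rim centres fit. From the bail shapes I revise the yaws to about -0.12, -0.65, -0.07 and 0.58. Before grasping the right-hand pails I'll check the drawer and cabinet height, and I'll pick up the first pail (left front) now.

```bash
cat >> lib.py <<'E'
RACK=np.array([520.5,46.5,-.063])
def hook(k): return place(RACK,[3,[150,50,-50,-150][k],179])[0]
def slope(p,side):  # grasp point on bail slope, side=+1/-1 along the bail's y
    return place(p,[0,24*side,110])[0]
def grasp(p,side,hover=260):
    g=slope(p,side); pos=g+[0,0,61]; q=orient(pos,p[2])
    set_gripper(56); env.reach([pos[0],pos[1],hover],q)
    hit=env.move_l(list(pos),f_stop=8,rate=100); set_gripper(2)
    s=st(); print("grasp hit",hit,"w",s["width"],"gf",s["grip_force"],s["tool_pos"],s["force"])
E
python3 - <<'E'
from lib import *
def tri(a,b):
    f=lambda X:np.r_[proj("top",X)[0]-a,proj("side",X)[0]-b]
    r=least_squares(f,[650,-150,100]); return r.x,r.fun
print("cab",tri((379.5,136),(403.5,190))); print("drawer",tri((380,152.5),(383.8,224.6)))
P=np.load("pails.npy"); P[:,2]=[-.12,-.65,-.07,.58]; np.save("pails.npy",P)
for i in range(4):
  for sd in(1,-1):
    h=hook([0,1,3,2][i]); t=h+[*(24*sd*np.array([-np.sin(RACK[2]),np.cos(RACK[2])])),-9+61]
    for nm,pos,ph in(("grasp",slope(P[i],sd)+[0,0,61],P[i][2]),("hang",t,RACK[2])):
      print(i,sd,nm,pos,[None if (q:=env.ik(list(pos),list(down(f)))) is None else round(q[5],2) for f in(ph,ph+np.pi)])
E
```

```text
cab (array([ 692.16, -126.49,  212.96]), array([ 0.44, -4.72, -3.32,  1.21]))
drawer (array([ 653.15, -139.81,  128.51]), array([ 0.07, -1.11, -0.76,  0.25]))
0 1 grasp [523.8 449.7 171. ] [np.float64(0.81), np.float64(-2.33)]
0 1 hang [534.45 219.97 231.  ] [np.float64(0.43), None]
0 -1 grasp [518.06 402.04 171.  ] [np.float64(0.76), np.float64(-2.38)]
0 -1 hang [531.43 172.06 231.  ] [np.float64(0.35), None]
1 1 grasp [367.77 290.96 171.  ] [np.float64(1.29), np.float64(-1.85)]
1 1 hang [528.15 120.16 231.  ] [np.float64(0.26), None]
1 -1 grasp [338.72 252.74 171.  ] [np.float64(1.26), np.float64(-1.88)]
1 -1 hang [525.13  72.26 231.  ] [np.float64(0.18), None]
2 1 grasp [ 558.92 -281.79  171.  ] [np.float64(-0.42), None]
2 1 hang [515.56 -79.44 231.  ] [np.float64(-0.11), None]
2 -1 grasp [ 555.56 -329.67  171.  ] [np.float64(-0.48), None]
2 -1 hang [ 512.54 -127.34  231.  ] [np.float64(-0.2), None]
3 1 grasp [ 423.01 -279.24  171.  ] [np.float64(-1.19), np.float64(1.95)]
3 1 hang [521.86  20.36 231.  ] [np.float64(0.08), None]
3 -1 grasp [ 449.31 -319.39  171.  ] [np.float64(-1.22), np.float64(1.92)]
3 -1 hang [518.84 -27.54 231.  ] [np.float64(-0.01), None]
```

Drawer top is about 128 mm, so the gripper body clears it. Now I'll grasp the left pail and bring it in front of hook a.

```bash
cat >> lib.py <<'E'
def carry(k,sd,zg,back=75,dz=28):
    """lift, carry to in front of hook k; bail middle 'back' mm short of the seat, dz above it. zg: TCP z when grasped"""
    s=st(); p=np.array(s["tool_pos"]); env.move_l([p[0],p[1],360],rate=200)
    t=target(k,sd,zg,-back,dz+60); q=orient(t,RACK[2]); env.reach(list(t),q)
    env.move_l(list(target(k,sd,zg,-back,dz)),rate=120)
def target(k,sd,zg,dx,dz,dy=0):
    x,y=place(RACK,[3+dx,[150,50,-50,-150][k]+24*sd+dy,0])[0][:2]
    return np.array([x,y,179+dz+zg-119.5])
E
python3 - <<'E'
from lib import *
P=np.load("pails.npy"); grasp(P[0],1); zg=st()["tool_pos"][2]; np.save("zg.npy",zg)
carry(0,1,zg); env.hold(.5); print(st()["tool_pos"],st()["width"],st()["force"],st()["time_s"])
t=avg("top",4); s=avg("side",4); cv2.imwrite("pics/t3.png",t); cv2.imwrite("pics/s3.png",s)
A=np.zeros((600,800,3),np.uint8)
A[:,:400]=crop(t,(220,140,300,260),5); A[:,400:]=crop(s,(270,90,370,240),4)
cv2.imwrite("pics/comp4.png",A)
E
```

```text
grasp hit False w 8.120622568627251 gf 29.990062415599823 [523.78 449.76 170.98] [-0.47  0.19 -0.06]
[459.65 224.68 258.72] 8.057711475316678 [-0.54 -0.39 -2.81] 22.3
```

View pics/comp4.png

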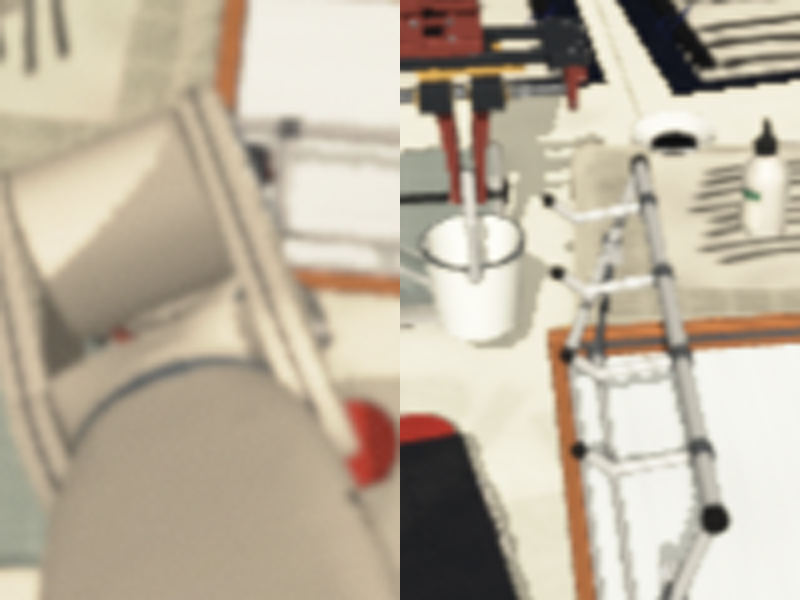

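Run:
```python
from lib import *
fr=lambda X:(proj("side",X)[0]-[270,90]+.5)*4-.5+[400,0]
for nm,L in(("rim",(-72,150,155.5)),("nearleg foot",(-72,111.5,155.5)),("ball a",(-16,150,186)),("ball d",(-16,-150,186)),("ball b",(-16,50,186))): print(nm,fr(place(RACK,L)))
print((fr(place(RACK,(-16,151,186)))-fr(place(RACK,(-16,150,186)))),(fr(place(RACK,(-16,150,187)))-fr(place(RACK,(-16,150,186)))))
```

```text
rim [474.98 246.93]
nearleg foot [476.35 274.27]
ball a [550.06 205.46]
ball d [580.21 454.44]
ball b [558.78 277.5 ]
[-0.08 -0.68] [-0.05 -1.22]
```

Relative offsets between pail and hooks agree with the model (rim and balls are both shifted by about -5 px), so I'll hang it.

```bash
cat >> lib.py <<'E'
def hang(k,sd,zg,dx=0):
    q=None; h=env.move_l(list(target(k,sd,zg,dx,28)),rate=60,f_stop=6)
    print("in",h,np.array(st()["tool_pos"])-target(k,sd,zg,dx,28))
    if h: return False
    h=env.move_l(list(target(k,sd,zg,dx,-3)),rate=25,f_stop=5)
    print("down",h,np.array(st()["tool_pos"])-target(k,sd,zg,dx,0),st()["force"])
    env.hold(.3); set_gripper(30); env.hold(.5)
    p=st()["tool_pos"]; env.move_l([p[0],p[1],p[2]+60],rate=60); env.move_l([p[0],p[1],340],rate=200)
    return True
E
python3 - <<'E'
from lib import *
zg=float(np.load("zg.npy")); hang(0,1,zg)
env.reach([400,-100,400],st()["orientation"])
t=avg("top",4); s=avg("side",4); cv2.imwrite("pics/t4.png",t); cv2.imwrite("pics/s4.png",s)
A=np.zeros((600,800,3),np.uint8)
A[:345,:800]=crop(t,(190,145,450,260),3.08)[:345,:800]; A[345:,:400]=crop(s,(280,125,380,189),4)[:255]; A[345:,400:]=crop(s,(240,130,340,194),4)[:255]
cv2.imwrite("pics/comp5.png",A); print(st()["time_s"])
E
```

```text
in False [-0.33  0.03 -0.02]
down True [ 0.32 -0.15  2.72] [ 1.47 -0.09  1.61]
29.6417
```

View pics/comp5.png

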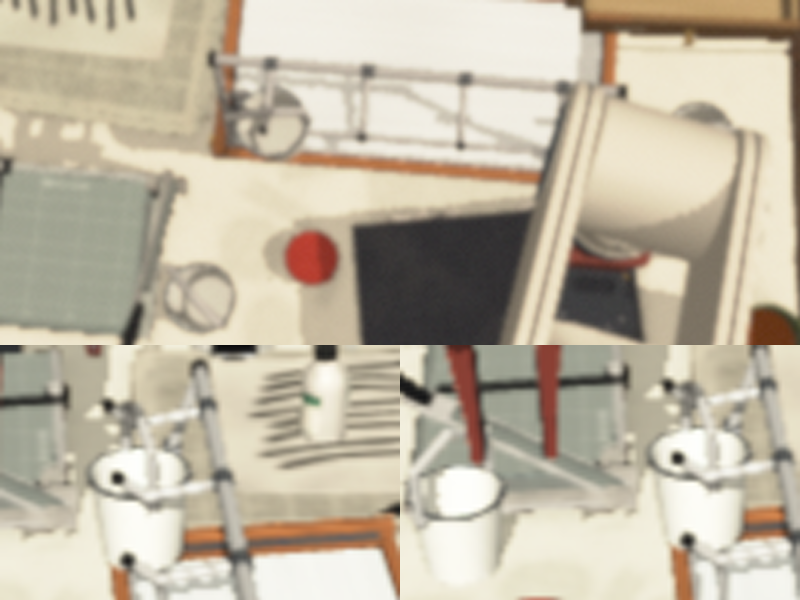

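The pail hangs on hook a, upright. Next is the left-front pail, with a numeric check beforehand that it hasn't been knocked.

```bash
cat >> lib.py <<'E'
def shift(i,im,n="top",r=13,w=14):
    P=np.load("pails.npy"); u=np.int32(np.round(proj(n,[[P[i][0],P[i][1],68]])[0])); ref=cv2.imread("pics/avt.png" if n=="top" else "pics/avs.png")
    f=4; up=lambda a:cv2.resize(a,None,fx=f,fy=f,interpolation=cv2.INTER_CUBIC)
    T=up(ref[u[1]-r:u[1]+r,u[0]-r:u[0]+r]); S=up(im[u[1]-r-w:u[1]+r+w,u[0]-r-w:u[0]+r+w])
    m=cv2.matchTemplate(S,T,cv2.TM_CCOEFF_NORMED); _,v,_,l=cv2.minMaxLoc(m)
    print("pail",i,n,"shift px",(np.array(l)/f-w),"score",round(v,3))
E
python3 - <<'E'
from lib import *
shift(1,cv2.imread("pics/t4.png")); shift(1,cv2.imread("pics/s4.png"),"side")
P=np.load("pails.npy"); grasp(P[1],1); zg=st()["tool_pos"][2]
carry(1,1,zg); env.hold(.3); s=st(); print(s["width"],s["force"])
if s["width"]>6 and hang(1,1,zg):
    env.reach([400,250,400],st()["orientation"])
    t=avg("top",4); s=avg("side",4); cv2.imwrite("pics/t5.png",t); cv2.imwrite("pics/s5.png",s)
    for i in(2,3): shift(i,t); shift(i,s,"side")
print(st()["time_s"])
E
```

```text
pail 1 top shift px [0. 0.] score 0.999
pail 1 side shift px [0. 0.] score 0.932
grasp hit False w 8.25101904322215 gf 29.908148646354675 [367.76 290.9  171.02] [ 0.22 -0.79  2.15]
8.07758867714514 [-0.9  -0.81 -1.73]
in False [-0.36  0.01 -0.04]
down True [ 0.24 -0.17  2.29] [ 2.41 -0.12  0.29]
pail 2 top shift px [-9.75  4.  ] score 0.986
pail 2 side shift px [-10.  -10.5] score 0.885
pail 3 top shift px [0. 0.] score 0.999
pail 3 side shift px [0. 0.] score 0.998
43.025
```

Pail 2 has been knocked. I'll look at it and at the two hung pails.

Run:
```python
from lib import *
t=cv2.imread("pics/t5.png"); s=cv2.imread("pics/s5.png"); P=np.load("pails.npy"); p=P[2].copy()
ut=proj("top",[[p[0],p[1],68]])[0]+[-9.75,4]; us=proj("side",[[p[0],p[1],68]])[0]+[-10,-10.5]
q,r=fit([("top",(0,0,68),ut)],[p[0],p[1],0]); print(q,r); q2,r=fit([("top",(0,0,68),ut),("side",(0,0,68),us)],[p[0],p[1],0]); print(q2,r)
q[2]=p[2]
A=np.zeros((600,800,3),np.uint8); bt=(385,160,435,210); u=np.int32(us); bs=(u[0]-25,u[1]-25,u[0]+25,u[1]+25)
A[:300,:300]=crop(t,bt,6);A[300:,:300]=crop(s,bs,6)
overlay(t,"top",[q],None,bt,6,"/tmp/o.png");A[:300,300:600]=cv2.imread("/tmp/o.png")
overlay(s,"side",[q],None,bs,6,"/tmp/o.png");A[300:,300:600]=cv2.imread("/tmp/o.png")
A[:300,600:]=crop(t,(250,155,300,205),6)[:,50:250]; A[300:,600:]=crop(s,(295,135,345,210),4)
cv2.imwrite("pics/comp6.png",A)
```

```text
[ 542.59 -272.18    0.  ] [-0.  0.]
[ 542.07 -272.52    0.  ] [ 0.1   0.15  0.08 -0.12]
```

View pics/comp6.png

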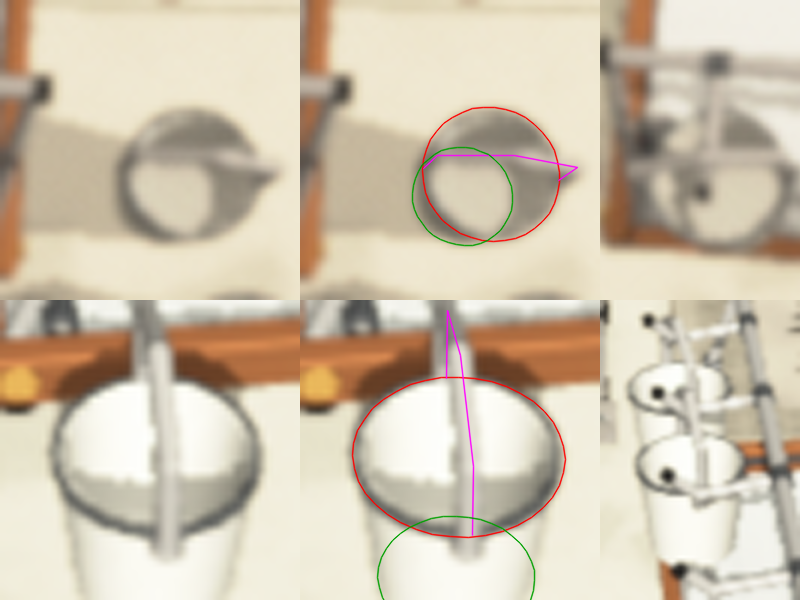

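The new pose (542,-272, yaw about -0.12) matches, and pails a and b hang well. Now pail 2 to hook d, then pail 3 to hook c.

Run:
```python
from lib import *
P=np.load("pails.npy"); P[2]=[542.3,-272.3,-.12]
env.reach([400,100,400],st()["orientation"])
grasp(P[2],1); zg=st()["tool_pos"][2]
carry(3,1,zg); env.hold(.3); s=st(); print(s["width"],s["force"])
if s["width"]>6 and hang(3,1,zg):
    env.reach([400,250,400],st()["orientation"])
    t=avg("top",4); s=avg("side",4); cv2.imwrite("pics/t6.png",t); cv2.imwrite("pics/s6.png",s)
    shift(3,t); shift(3,s,"side")
print(st()["time_s"])
```

```text
grasp hit False w 8.192939220436687 gf 29.925531316548586 [ 545.16 -248.43  170.97] [0.31 0.61 1.07]
8.124383742695674 [ 0.66  0.57 -1.86]
in False [-0.35  0.03 -0.03]
down True [0.47 0.12 1.64] [1.63 1.39 1.79]
pail 3 top shift px [0. 0.] score 0.999
pail 3 side shift px [0. 0.] score 0.998
57.5
```

Run:
```python
from lib import *
P=np.load("pails.npy")
env.reach([400,100,400],st()["orientation"])
grasp(P[3],1); zg=st()["tool_pos"][2]
carry(2,1,zg); env.hold(.3); s=st(); print(s["width"],s["force"])
if s["width"]>6 and hang(2,1,zg):
    env.reach([380,300,400],st()["orientation"])
t=avg("top",4); s=avg("side",4); cv2.imwrite("pics/t7.png",t); cv2.imwrite("pics/s7.png",s)
A=np.zeros((600,800,3),np.uint8); A[:300]=crop(t,(250,150,400,206),5.34)[:300,:800]
A[300:,:400]=crop(s,(290,130,390,205),4); A[300:,400:]=crop(s,(290,180,390,255),4)
cv2.imwrite("pics/comp7.png",A); print(st()["time_s"])
```

```text
grasp hit False w 7.883055666764961 gf 29.993391036987305 [ 422.96 -279.26  171.01] [-0.96 -0.96 -0.26]
8.43442571665442 [-0.4  -0.32 -1.19]
in False [-0.35  0.03 -0.03]
down True [ 0.41 -0.11 -0.51] [ 1.71 -0.42  1.34]Traceback (most recent call last):
  File "<stdin>", line 9, in <module>
ValueError: could not broadcast input array from shape (299,800,3) into shape (300,800,3)
```

Run:
```python
from lib import *
t=cv2.imread("pics/t7.png"); s=cv2.imread("pics/s7.png")
A=np.zeros((600,800,3),np.uint8); A[:299]=crop(t,(250,150,400,206),5.34)[:299,:800]
A[300:,:400]=crop(s,(290,130,390,205),4); A[300:,400:]=crop(s,(290,180,390,255),4)
cv2.imwrite("pics/comp7.png",A); print(st()["time_s"])
```

```text
72.2833
```

View pics/comp7.png

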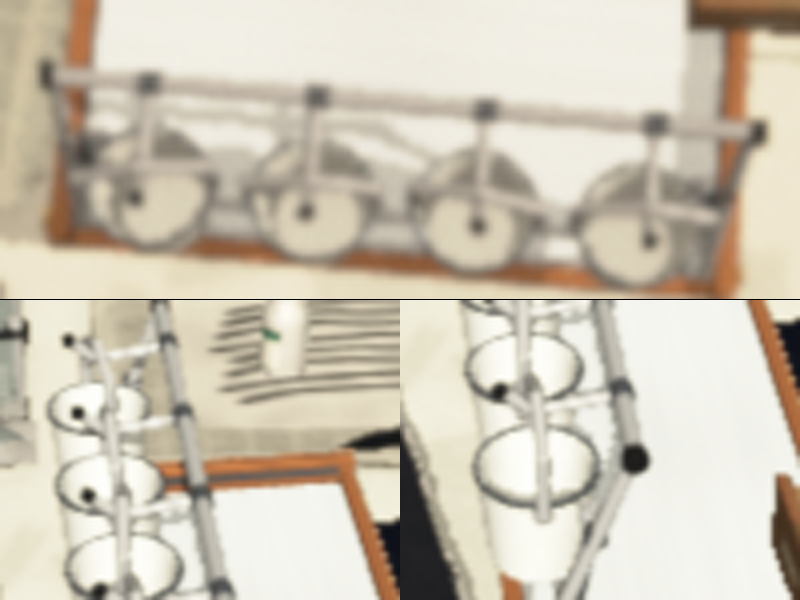

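All four pails hang upright, one per hook. By the top view their bails are at most about 5 mm off the hook middles, and the arm is clear. Handing in.

```bash
python3 -c "
from lib import *
env.hold(3); print(workorder.sign_off(), st()['time_s'])"
```

```text
the job is handed in; nothing more can be done
the job is handed in; nothing more can be done
```

The rack stands locked on its prop leg and all four pails hang upright, one to a hook; the tea cup and red tin were left alone, and the job was handed in at about 75 s of the 208 s allowed (no verdict was returned).

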